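# Set the scratch tester's stage by crank count

## Task

Zero the scratch tester and set its stage: wind the crank back (anticlockwise seen from above) until you feel it come up against its home stop, without forcing it, then wind it forward (clockwise) exactly three full turns from there and leave it. Last, throw the stage's lock lever fully over to its other side, and leave the things lying around alone.

Things in the scene. Friction and masses are not known exactly. Their poses are not given: they have to be found in the camera images.
- tester: hand-fed scratch tester bolted to the bench: grey base plate 250 (x) x 320 (y) x 16 mm; origin at the centre of its underside; -x is its front, z up. On it, in mm in its frame: cream gearbox 100 x 100, top at z 91, centred at (0, -90), crank on top; a stage at (40, 70) under a stylus arm (post at (105, 135), top at z 126); lock lever at (-75, 50)
- crank_axis (a point): point on the crank's upright axis at mid-handle height, at (0, -90, 140) mm in the tester's frame. The steel arm turning about it is 55 mm long, 20 mm wide, its top 111 (at the hub 117) mm above the bench. It takes 4 to 5 N at the handle to turn, stays where it is left, and starts at any angle, a fifth to four fifths of a turn forward of its home stop
- handle (a point): middle of the crank's upright handle: white cylinder 24 mm across, smooth (a light grip slips), spinning freely on its pin, from 113 to 163 mm above the bench (this point: 140 mm), circling the crank axis at 55 mm radius; its x axis points outward from the axis. Around it only the lock knob and the stylus arm rise above the crank arm, neither over 145 mm
- hub (a point): end of the dark shaft in the middle of the crank, on its axis, 120 mm above the bench. The arm sits on the shaft through a hidden spring coupling that gives 0.037 rad for each 10 N round the axis at the handle; unloaded, this x axis is parallel to the handle's x axis. The coupling is delicate: 0.12 rad (33 N) is the most it may take
- stage_mark (a point): front part of the stage (aluminium block 85 x 95 x 18 mm, white test panel on it). It moves along the tester's +x by only 0.5 mm per forward turn of the crank, too little to see; x = 0 in the tester's frame at the home stop. The stop's angle is unmarked, nothing counts the turns. The home stop is rigid. No stop forward for 4 turns and more
- lock (a joint): lock lever's angle in rad: 0 leaning to the tester's +y (outer) side, 1.0 fully over, leaning to -y towards the gearbox (end stop at 1.0). Hinge along the tester's x through (-75, 50, 38) mm in its frame. It takes about 1 N at the knob to move, stays where it is left, and starts between 0 and 0.15
- lock_tip (a point): centre of the lock lever's white ball knob, 26 mm across, on a 10 mm rod, 90 mm from its hinge; 117 mm above the bench when leaning, 128 mm when upright
- weight: brass 100 g weight standing on the tester's base plate near its front right corner, 28 mm across, 36 mm tall; loose, not part of the job; origin at the middle of its underside
- tape_big: roll of clear tape lying flat, 90 mm across, 48 mm tall; loose, not part of the job; origin at the middle of its underside
- tape_small: small white tape roll lying flat, 48 mm across, 18 mm tall; loose, not part of the job; origin at the middle of its underside
- scissors: scissors lying flat, 150 mm long, 10 mm thick; loose, not part of the job; origin at the middle of its underside
- wash_bottle: white bottle, 60 mm across, 150 mm tall; loose, not part of the job; origin at the middle of its underside
- beaker: glass beaker, 70 mm across, 80 mm tall; loose, not part of the job; origin at the middle of its underside

How it is judged:
By the outcome, as a careful person would: the job done as asked, in the order asked, and still so for the second after the job is handed in, with the robot touching nothing.
It also fails if it takes over 72 s, if anything falls off the work surface, if the arm or the gripper's body presses on something with over 40 N, if the wrist force passes 120 N, or if a joint passes its speed limit or range.

## Robot

A 6-joint arm with a two-finger parallel gripper is mounted at the origin on the work surface. World frame = base frame: x ahead of the robot, y to its left, z up, the work surface at z = 0. Lengths are in m, angles in rad, forces in N, time in s.
With the tool pointing down it reaches from about 0.375 to 0.925 m from the base axis. Payload 5.7 kg.
Tool frame: the origin (TCP) lies midway between the tips of the shut fingers; the grasp point (between the pads) lies 19 mm behind it; z points along the fingers, y is the line along which they close (so a half turn about z gives the same grasp; the last joint's range is limited). The gripper opens to 88 mm and grips with 3 to 60 N. Pads are 20 mm wide; open, the fingers measure 115 mm over their backs; the gripper's body (75 mm by 178 mm) begins 61 mm behind the grasp point.
Start: joints at [1.136, 0.359, 1.51, -0, 1.272, -0.115], TCP at [0.189, 0.57, 0.223] pointing down, gripper open.
Joint ranges: [-2.97, 2.97], [-1.01, 2.36], [0.21, 2.38], [-0.96, 4.11], [0.2, 2.71], [-2.98, 2.98]. Speed limits (rad/s): [2.39, 2.39, 3.14, 3.14, 3.14, 3.14].

## Interface

Orientations are given as [roll, pitch, yaw] about the fixed x, y, z axes, in that order (R = Rz(yaw) Ry(pitch) Rx(roll)).
In Python, from rig import * gives the robot as it stands.
- The arm moves only by the tool play_rows, never from a script. Its argument "rows" is a list of rows, each a list of 3 entries, a list of its own where there are three numbers: the shift along the tool's x, y, z in m, then the turn about the tool's z in degrees, then the opening, from 0 (shut) to 1 (fully open). A call has 1 to 12 rows; each row is the pose to reach, as a shift and turn from the pose commanded when the call began, along the tool's axes at that moment; what a row does not reach only later rows make up. A row lasts 1/12 s, in which the tool goes at most 41.7 mm and 7.16 degrees, less where a joint would pass 70% of its speed; a pose out of reach is approached as far as the arm can. A call with a gripper value outside its range is refused whole. The fingers move at their own pace and stop on an object; the grip force is fixed at half the most. Time passes only in rows, so rows that repeat a pose let the fingers close. It gives the time, the measured TCP pose, the force, the opening and the grip force at its end, in the units of the state.
- get_obs(): the state, without advancing time (a new reading comes with each control period).
- read_camera(name): name is "scene" or "top"; returns the picture (400x640x3 uint8, red, green, blue); there is no depth.
- camera_info(name): a dict with "mtx" (3x3 intrinsics, pixels), "R" (3x3) and "t" (3): a world point X has camera coordinates R X + t. Camera axes: x right, y down, z forward; pixel columns grow to the right and rows downward; lengths in m; the calibration is good to about 2 mm. A picture is of the moment at which its call begins. camera_info takes no time and is no camera call.
- hand_in(): hands the job in; it is judged then, once.
Trained networks look in the newest picture that a camera, given by its name, has taken for a name from the list of things; names that differ only in an ending like _2 or _b are one class to them, and where a whole thing is asked for, a point or a joint stands for the part that bears it (a point fixed in the world has none). Each returns a list of dicts, best first, with "score" (0 to 1); they miss things now and then, are a little off and sometimes report something else, mostly with a low value. They report only what shows in the picture. A call takes as long as a camera call.
- spot_in(name, camera): "rect" ([left, top, width, height] in pixels, round what is visible of it).
- masks_of(name, camera): "mask" (400x640 bool, what is visible of it) and "rect" ([left, top, width, height] in pixels, round what is visible of it).
- landmark_of(name, camera): "at" ([column, row] in pixels: a listed point, or the origin of a listed thing).
The state is a dict: "time": time; "joints": joint angles; "qvel": joint speeds; "joint_torque": joint torques, N m; "eef_pos": TCP position; "tool_rot": TCP orientation; "wrist_force": force on the tool from outside, world axes, zero at the start; "torque": the same for the moment, N m; "finger_gap": finger opening in m; "gripper_force": force on a finger pad.
Only numpy, scipy, OpenCV 4.12 (cv2) and the standard library are available. Lean on these libraries where they do the work, as an engineer would, in place of code of your own. Each camera call takes 0.05 s, during which the arm holds its last target. There are 200 camera calls.

## Working session

There is one attempt and no reset: what is moved stays moved. The work goes in short steps, Python scripts to look and compute and a tool call to move; the robot and the scene stay as the last step left them, time stands still between calls to the robot, and variables do not carry over. Pictures are saved under pics/ and viewed, at most 10 in all, crops included, and the job is handed in when it is done.

Besides the shell and the picture viewer there is one more tool, called after ">>>" as name([rows], argument=value, ...), one row to a line, values as JSON. play_rows: Moves the arm, as the interface text tells. Its arguments: {"type":"object","properties":{"rows":{"type":"array"}},"required":["rows"]}

```bash
ls; mkdir -p pics
python3 - <<'E'
from rig import *
import cv2
o=get_obs();print({k:o[k] for k in o})
for c in("scene","top"):
    im=read_camera(c);cv2.imwrite(f"pics/{c}0.png",im[:,:,::-1]);i=camera_info(c);print(c,i)
    for n in("tester","crank_axis","handle","hub","lock_tip","stage_mark","weight"):
        r=landmark_of(n,c);print(n,[(x["at"],round(x["score"],2)) for x in r[:2]])
E
```

```text
pics
{'time': 0.0, 'joints': array([ 1.13589230e+00,  3.59508406e-01,  1.51139779e+00,  9.58338024e-06,
        1.27250493e+00, -1.15112641e-01]), 'qvel': array([ 0.00143305,  0.00053853, -0.00064671,  0.00107367, -0.00204243,
       -0.00046424]), 'joint_torque': array([ 1.02299730e-04, -5.15384030e+01, -2.70725513e+01,  6.74603367e-02,
        3.52188991e-02, -1.21641292e-04]), 'eef_pos': array([0.18834591, 0.56896055, 0.22182076]), 'tool_rot': array([-3.13978727e+00, -2.17961583e-04,  2.82179824e+00]), 'wrist_force': array([0.42871475, 0.00223094, 0.75585972]), 'torque': array([ 0.01507043, -0.03207627, -0.00096512]), 'gripper_force': 0.0, 'finger_gap': 0.08747373779085321}
scene {'mtx': array([[436.73198384,   0.        , 313.95973948],
       [  0.        , 436.73198384, 199.63974052],
       [  0.        ,   0.        ,   1.        ]]), 'R': array([[ 0.62611651,  0.77956839,  0.01585043],
       [ 0.61348543, -0.4799752 , -0.62710401],
       [-0.48126265,  0.40236419, -0.77877425]]), 't': array([-0.3366595 , -0.26463565,  1.32862805])}
tester [([350.8, 227.3], 0.77), ([201.7, 
[... 244 characters left out ...]
 214.5], 0.56)]
top {'mtx': array([[382.71201441,   0.        , 316.8956038 ],
       [  0.        , 382.71201441, 191.03670474],
       [  0.        ,   0.        ,   1.        ]]), 'R': array([[ 7.16646920e-02, -9.97428573e-01,  6.43323019e-04],
       [-9.77101751e-01, -7.03337410e-02, -2.00811683e-01],
       [ 2.00340558e-01,  1.37625154e-02, -9.79629651e-01]]), 't': array([-0.04712641,  0.54637705,  0.88452555])}
tester [([289.0, 179.6], 0.79), ([323.5, 195.2], 0.24)]
crank_axis [([321.2, 171.6], 0.9), ([288.7, 181.1], 0.72)]
handle [([324.1, 194.5], 0.75)]
hub [([319.7, 174.4], 0.71)]
lock_tip [([240.0, 192.7], 0.72)]
stage_mark [([260.1, 167.6], 0.57)]
weight [([325.5, 220.9], 0.61)]
```

Run:
```python
import cv2,numpy as np
a=cv2.imread("pics/scene0.png")[90:340,160:480];b=cv2.imread("pics/top0.png")[90:290,190:450]
cv2.imwrite("pics/s1.png",cv2.resize(a,None,fx=2.4,fy=2.4,interpolation=2));cv2.imwrite("pics/t1.png",cv2.resize(b,None,fx=3,fy=3,interpolation=2))
```

```text
(no output)
```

View pics/s1.png

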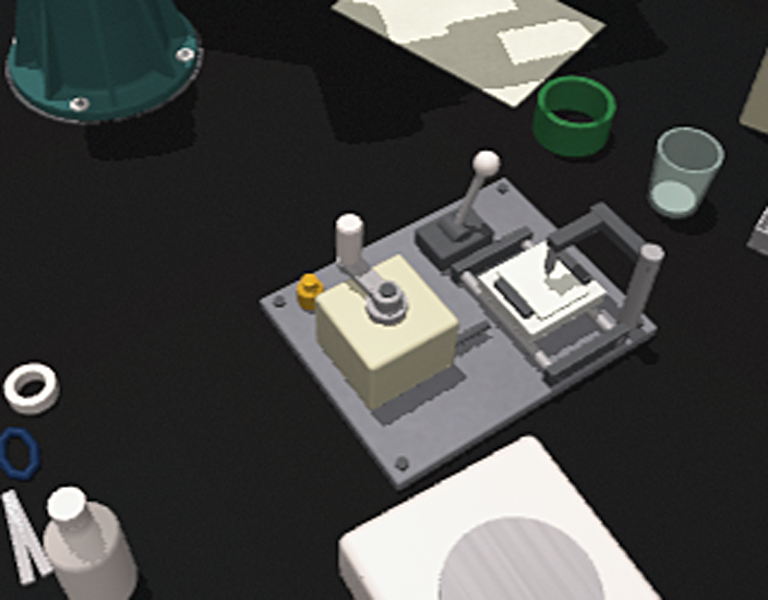

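View pics/t1.png

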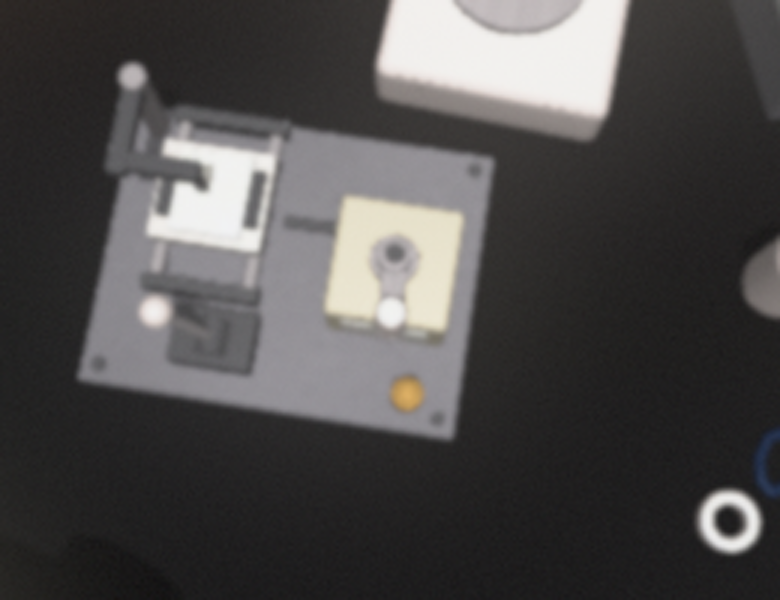

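The tester sits with its front towards the robot. The crank handle is about (320,194) in top and (305,182) in scene, and it points at the robot. The lock knob is at (242,193) in top, leaning left (+y), and the weight is at front right. Next I fit the tester pose to these points.

```bash
cat > h.py <<'E'
import numpy as np,cv2
from rig import *
from scipy.optimize import least_squares
def proj(c,X):
    i=camera_info(c);p=i["R"]@X+i["t"];q=i["mtx"]@p;return q[:2]/q[2]
def T(p,X): 
    c,s=np.cos(p[2]),np.sin(p[2]);return np.array([p[0]+c*X[0]-s*X[1],p[1]+s*X[0]+c*X[1],X[2]])
E
python3 - <<'E'
from h import *
tp=lambda u,v:(190+u/3,90+v/3)
sp=lambda u,v:(160+u/2.4,90+v/2.4)
L=[("top",tp(80,380),(-125,160,16)),("top",tp(455,438),(-125,-160,16)),("top",tp(494,157),(125,-160,16)),("top",tp(395,253),(0,-90,120)),("top",tp(132,75),(105,135,126)),
("scene",sp(262,300),(-125,-160,16)),("scene",sp(398,487),(125,-160,16)),("scene",sp(656,328),(125,160,16)),("scene",sp(505,180),(-125,160,16)),("scene",sp(388,290),(0,-90,120)),("scene",sp(652,250),(105,135,126))]
L=[(c,np.array(u),np.array(X)/1000) for c,u,X in L]
f=lambda p:np.concatenate([proj(c,T(p,X))-u for c,u,X in L])
r=least_squares(f,[.6,0,0],loss="soft_l1");p=r.x;print(p,np.round(f(p).reshape(-1,2),1).tolist())
def fit(obs,fun,x0):
    g=lambda a:np.concatenate([proj(c,fun(a[0],k))-u for c,u,k in obs]);r=least_squares(g,[x0]);return r.x,g(r.x)
H=lambda a,k:T(p,np.array([.055*np.cos(a),-.09+.055*np.sin(a),k]))
print("handle tester angle",fit([("top",np.array(tp(390,313)),.163),("scene",np.array(sp(349,222)),.163)],H,3.1))
K=lambda q,k:T(p,np.array([-.075,.05+.09*np.sin(.5-q),.038+.09*np.cos(.5-q)]))
q=fit([("top",np.array(tp(155,310)),0),("scene",np.array(sp(486,163)),0)],K,.1);print("lock",q,K(q[0][0],0))
print("axis",T(p,np.array([0,-.09,.14])))
for n,z in(("weight",.034),):
  pass
# weight: centre of its top at z=16+36
W=lambda x:np.concatenate([proj("top",np.array([x[0],x[1],.034]))-tp(407,393),proj("scene",np.array([x[0],x[1],.034]))-sp(309,292)])
w=least_squares(W,[.5,-.2]);print("weight",w.x,w.fun)
np.save("p.npy",p)
E
```

```text
[ 0.58661891  0.07320719 -0.08369293] [[-0.9, -1.3], [-0.5, -1.0], [-0.0, -1.4], [-0.1, -1.7], [0.3, 0.1], [-2.0, -0.3], [-0.2, -0.6], [0.7, -0.9], [-0.9, -2.1], [-0.8, -0.5], [-0.8, 1.8]]
handle tester angle (array([3.22528524]), array([ 0.11232149, -2.04683289, -0.15454601, -0.19364208]))
lock (array([0.12813405]), array([-0.02967285, -0.71243711, -0.12929285, -0.10086412])) [0.51879491 0.16188927 0.12184859]
axis [ 0.57909533 -0.01647779  0.14      ]
weight [ 0.48141401 -0.03511945] [ 0.289831   -1.02132319 -0.45562652 -1.17831277]
```

>>> play_rows([
  [[-0.04,-0.036,0],7,1],
  [[-0.08,-0.072,0],14,1],
  [[-0.11,-0.1,0],21,1],
  [[-0.14,-0.125,0],28,1],
  [[-0.17,-0.15,0],35,1],
  [[-0.2,-0.18,0],42,1],
  [[-0.23,-0.205,0],49,1],
  [[-0.26,-0.232,0],56,1],
  [[-0.29,-0.26,0],63,1],
  [[-0.32,-0.288,0],70,1],
  [[-0.35,-0.315,0],71.7,1],
  [[-0.35,-0.315,0],71.7,1],
])

```text
time: 1.8
eef_pos: [0.4246, 0.1563, 0.2231]
tool_rot: [3.139, 0.002, 1.565]
wrist_force: [-0.1, 0.1, 0.8]
finger_gap: 0.0876
gripper_force: 0.0
```

Run:
```python
from h import *
o=get_obs();print(o["eef_pos"],o["tool_rot"],o["joints"],o["wrist_force"])
```

```text
[0.42456676 0.15628458 0.22311604] [3.13913847e+00 1.75401171e-03 1.56533773e+00] [ 0.20171727  0.14260508  1.81349504 -0.00239905  1.18345263  0.20807764] [-0.0966312   0.05692115  0.75594885]
```

>>> play_rows([
  [[-0.03,0.0175,0],0,1],
  [[-0.06,0.035,0],0,1],
  [[-0.09,0.0525,0],0,1],
  [[-0.12,0.07,0],0,1],
  [[-0.145,0.085,0],0,1],
  [[-0.162,0.095,0],0,1],
  [[-0.172,0.0995,0],0,1],
  [[-0.172,0.0995,0],0,1],
  [[-0.172,0.0995,0],0,1],
])

```text
time: 2.55
eef_pos: [0.5208, -0.0113, 0.2225]
tool_rot: [-3.141, -0.001, 1.569]
wrist_force: [0.1, 0.8, 0.1]
finger_gap: 0.088
gripper_force: 0.0
```

Run:
```python
from h import *
for k in range(2):
    im=read_camera("scene"); o=get_obs();print(o["eef_pos"],o["tool_rot"],o["wrist_force"])
im2=read_camera("top")
a=im[120:270,220:400];b=im2[130:240,250:400]
a=cv2.resize(a,(480,400));b=cv2.resize(b,(545,400))[:,:320]
cv2.imwrite("pics/c1.png",np.hstack([a,b])[:,:,::-1])
```

```text
[ 0.52037132 -0.01063834  0.22248016] [-3.14051357e+00 -6.56905272e-04  1.57042859e+00] [ 0.23109348  1.02281079 -0.69789411]
[ 0.52029081 -0.01037422  0.22253493] [-3.14057753e+00 -5.31551865e-04  1.57119964e+00] [ 0.29950311 -0.02166028 -0.0137808 ]
```

View pics/c1.png

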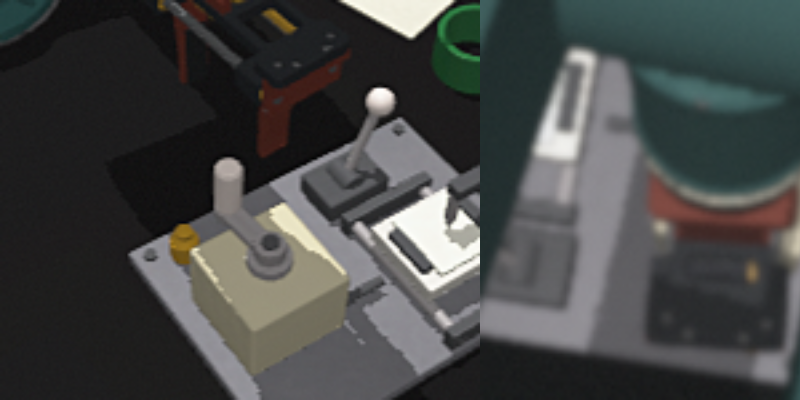

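The gripper is above the handle, with the fingers in line with world x and clear of the knob. I shift a few mm, descend and grip.

>>> play_rows([
  [[-0.006,0.003,0],0,0.6],
  [[-0.006,0.003,0.02],0,0.6],
  [[-0.006,0.003,0.045],0,0.6],
  [[-0.006,0.003,0.07],0,0.6],
  [[-0.006,0.003,0.09],0,0.6],
  [[-0.006,0.003,0.099],0,0.6],
  [[-0.006,0.003,0.099],0,0.6],
  [[-0.006,0.003,0.099],0,0.6],
])

```text
time: 3.37
eef_pos: [0.5244, -0.0173, 0.1239]
tool_rot: [-3.141, 0.0, 1.571]
wrist_force: [-0.5, 0.1, 0.0]
finger_gap: 0.0528
gripper_force: 0.0
```

Run:
```python
from h import *
im=read_camera("scene"); o=get_obs();print(o["eef_pos"],o["tool_rot"],o["wrist_force"],o["finger_gap"])
a=im[130:230,250:370]
cv2.imwrite("pics/c2.png",cv2.resize(a,(720,600),interpolation=2)[:,:,::-1])
```

```text
[ 0.52508343 -0.01750736  0.12460107] [3.14026269e+00 3.40963118e-04 1.57084274e+00] [-0.02728505  0.41881781  0.42507132] 0.05278354313781209
```

View pics/c2.png

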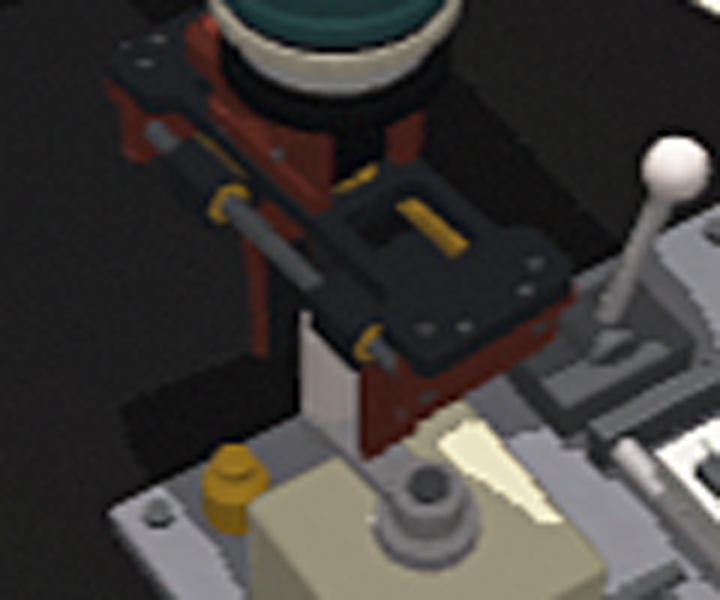

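The handle is between the fingers, at about (330,390) in the crop, clear of the hub. I close the grip.

>>> play_rows([
  [[0,0,0],0,0.2],
  [[0,0,0],0,0.2],
  [[0,0,0],0,0.2],
  [[0,0,0],0,0.1],
  [[0,0,0],0,0],
  [[0,0,0],0,0],
  [[0,0,0],0,0],
  [[0,0,0],0,0],
])

```text
time: 4.08
eef_pos: [0.5217, -0.0174, 0.1238]
tool_rot: [-3.137, -0.0, 1.571]
wrist_force: [-6.7, 0.7, 7.5]
finger_gap: 0.0234
gripper_force: 30.0
```

Run:
```python
from h import *
for k in range(4):
    im=read_camera("scene"); o=get_obs();print(o["eef_pos"].round(4),o["tool_rot"].round(4),o["wrist_force"].round(2),o["torque"].round(2),o["finger_gap"],o["gripper_force"])
```

```text
[ 0.5217 -0.0174  0.1238] [-3.1371e+00 -1.0000e-04  1.5707e+00] [-7.05 -0.83  6.59] [-0.17  1.    0.04] 0.02333904277135196 29.998956094204914
[ 0.5217 -0.0174  0.1238] [-3.1371e+00 -1.0000e-04  1.5706e+00] [-5.68 -0.14  6.23] [-0.06  1.08  0.02] 0.023494180557307964 29.9989936320344
[ 0.5217 -0.0174  0.1238] [-3.1371e+00 -1.0000e-04  1.5706e+00] [-7.27 -0.08  6.83] [-0.08  1.06  0.06] 0.023310426510979806 29.999010638566688
[ 0.5217 -0.0174  0.1237] [-3.1371e+00 -1.0000e-04  1.5706e+00] [-6.58 -0.4   7.07] [-0.1   1.07 -0.  ] 0.023462308740568077 29.99893788888585
```

>>> play_rows([
  [[0,-0.003,0],0,0],
  [[-0.0096,-0.0022,0],0,0],
  [[-0.0188,0.0003,0],0,0],
  [[-0.0275,0.0044,0],0,0],
  [[-0.0354,0.0099,0],0,0],
  [[-0.0421,0.0166,0],0,0],
  [[-0.0476,0.0245,0],0,0],
  [[-0.0476,0.0245,0],0,0],
  [[-0.0476,0.0245,0],0,0],
])

```text
time: 5.03
eef_pos: [0.5497, -0.065, 0.1238]
tool_rot: [3.14, -0.0, 1.57]
wrist_force: [2.7, 2.5, -0.3]
finger_gap: 0.0234
gripper_force: 30.0
```

```bash
cat > s.py <<'E'
from h import *
o=get_obs();print(o["eef_pos"].round(4),o["tool_rot"].round(4),o["wrist_force"].round(2),o["torque"].round(2),o["finger_gap"].round(4))
E
python3 s.py; python3 s.py
```

```text
Traceback (most recent call last):
  File "s.py", line 2, in <module>
    o=get_obs();print(o["eef_pos"].round(4),o["tool_rot"].round(4),o["wrist_force"].round(2),o["torque"].round(2),o["finger_gap"].round(4))
                                                                                                                  ^^^^^^^^^^^^^^^^^^^^^
AttributeError: 'float' object has no attribute 'round'
Traceback (most recent call last):
  File "s.py", line 2, in <module>
    o=get_obs();print(o["eef_pos"].round(4),o["tool_rot"].round(4),o["wrist_force"].round(2),o["torque"].round(2),o["finger_gap"].round(4))
                                                                                                                  ^^^^^^^^^^^^^^^^^^^^^
AttributeError: 'float' object has no attribute 'round'
```

>>> play_rows([
  [[-0.0032,0.0065,0],0,0],
  [[-0.0055,0.0133,0],0,0],
  [[-0.0055,0.0133,0],0,0],
])

```text
time: 5.28
eef_pos: [0.5622, -0.0702, 0.1237]
tool_rot: [-3.141, -0.001, 1.57]
wrist_force: [-0.7, 5.0, 1.2]
finger_gap: 0.0231
gripper_force: 30.0
```

>>> play_rows([
  [[-0.0011,0.0047,0],0,0],
  [[-0.0017,0.0094,0],0,0],
  [[-0.0017,0.0094,0],0,0],
])

```text
time: 5.53
eef_pos: [0.571, -0.0718, 0.1236]
tool_rot: [-3.14, -0.001, 1.571]
wrist_force: [-1.2, 4.1, 2.2]
finger_gap: 0.0235
gripper_force: 30.0
```

>>> play_rows([
  [[-0.0002,0.0048,0],0,0],
  [[0,0.0096,0],0,0],
  [[0,0.0096,0],0,0],
])

```text
time: 5.78
eef_pos: [0.5805, -0.072, 0.1236]
tool_rot: [-3.14, -0.0, 1.571]
wrist_force: [-2.4, 3.5, 3.3]
finger_gap: 0.0232
gripper_force: 30.0
```

>>> play_rows([
  [[0.0006,0.0048,0],0,0],
  [[0.0017,0.0094,0],0,0],
  [[0.0017,0.0094,0],0,0],
])

```text
time: 6.03
eef_pos: [0.5899, -0.0705, 0.1236]
tool_rot: [-3.14, 0.0, 1.571]
wrist_force: [-2.8, 2.3, 3.8]
finger_gap: 0.0233
gripper_force: 30.0
```

>>> play_rows([
  [[0.0018,0.0055,0],0,0],
  [[0.0041,0.0107,0],0,0],
  [[0.0041,0.0107,0],0,0],
])

```text
time: 6.28
eef_pos: [0.6009, -0.0665, 0.1237]
tool_rot: [-3.141, 0.0, 1.571]
wrist_force: [-3.2, 2.1, 4.4]
finger_gap: 0.0228
gripper_force: 30.0
```

>>> play_rows([
  [[0.0029,0.005,0],0,0],
  [[0.0063,0.0096,0],0,0],
  [[0.0063,0.0096,0],0,0],
])

```text
time: 6.53
eef_pos: [0.6107, -0.0603, 0.1237]
tool_rot: [-3.141, 0.001, 1.571]
wrist_force: [-3.0, 1.0, 4.1]
finger_gap: 0.0236
gripper_force: 30.0
```

>>> play_rows([
  [[0.0039,0.0043,0],0,0],
  [[0.0081,0.0081,0],0,0],
  [[0.0081,0.0081,0],0,0],
])

```text
time: 6.78
eef_pos: [0.619, -0.0522, 0.1237]
tool_rot: [-3.142, 0.001, 1.571]
wrist_force: [-3.5, 0.7, 4.0]
finger_gap: 0.0232
gripper_force: 30.0
```

>>> play_rows([
  [[0.0039,0.0029,0],0,0],
  [[0.008,0.0054,0],0,0],
  [[0.008,0.0054,0],0,0],
])

```text
time: 7.03
eef_pos: [0.6245, -0.0444, 0.1238]
tool_rot: [3.141, 0.001, 1.571]
wrist_force: [-3.5, -1.3, 4.2]
finger_gap: 0.0233
gripper_force: 30.0
```

>>> play_rows([
  [[0.0043,0.0021,0],0,0],
  [[0.0088,0.0039,0],0,0],
  [[0.0088,0.0039,0],0,0],
])

```text
time: 7.28
eef_pos: [0.6285, -0.0355, 0.1238]
tool_rot: [3.141, 0.001, 1.571]
wrist_force: [-2.6, -1.1, 4.0]
finger_gap: 0.0235
gripper_force: 30.0
```

>>> play_rows([
  [[0.0046,0.0014,0],0,0],
  [[0.0093,0.0023,0],0,0],
  [[0.0093,0.0023,0],0,0],
])

```text
time: 7.53
eef_pos: [0.631, -0.0261, 0.1238]
tool_rot: [3.141, 0.0, 1.571]
wrist_force: [-2.7, -2.0, 4.3]
finger_gap: 0.0233
gripper_force: 30.0
```

>>> play_rows([
  [[0.0048,0.0005,0],0,0],
  [[0.0096,0.0007,0],0,0],
  [[0.0096,0.0007,0],0,0],
])

```text
time: 7.78
eef_pos: [0.6317, -0.0188, 0.1239]
tool_rot: [3.14, 0.005, 1.572]
wrist_force: [-2.3, -11.2, 3.8]
finger_gap: 0.0235
gripper_force: 30.0
```

>>> play_rows([
  [[0.001,0,0],0,0],
  [[0.002,0,0],0,0],
  [[0.002,0,0],0,0],
  [[0.002,0,0],0,0],
])

```text
time: 8.12
eef_pos: [0.6318, -0.0181, 0.1239]
tool_rot: [3.14, 0.006, 1.571]
wrist_force: [-2.6, -13.3, 4.0]
finger_gap: 0.0228
gripper_force: 30.0
```

```bash
sed -i 's/,o\["finger_gap"\].round(4)//' s.py; sed -i 's/^o=get/read_camera("top");o=get/' s.py; for i in 1 2 3; do python3 s.py; done
```

```text
[ 0.6318 -0.0182  0.1239] [3.1404 0.0058 1.5709] [ -2.78 -12.83   3.83] [-2.38  0.78  0.03]
[ 0.6318 -0.0182  0.1239] [3.1404 0.0058 1.571 ] [ -2.7  -13.65   3.2 ] [-2.38  0.83 -0.01]
[ 0.6318 -0.0182  0.1239] [3.1404 0.0058 1.5708] [ -2.43 -12.8    4.23] [-2.36  0.79 -0.08]
```

Run:
```python
import numpy as np
from scipy.optimize import least_squares
P=np.array([[.5217,-.0174],[.5497,-.065],[.5622,-.0702],[.571,-.0718],[.5805,-.072],[.5899,-.0705],[.6009,-.0665],[.6107,-.0603],[.619,-.0522],[.6245,-.0444],[.6285,-.0355],[.631,-.0261],[.6317,-.0188],[.6318,-.0182]])
for r0 in(None,.055):
    f=lambda c:np.hypot(P[:,0]-c[0],P[:,1]-c[1])-(c[2] if r0 is None else r0)
    r=least_squares(f,[.577,-.017,.055]);c=r.x;print(c,(f(c)*1e3).round(2))
    print(np.degrees(np.arctan2(P[-2:,1]-c[1],P[-2:,0]-c[0])))
```

```text
[ 0.5767081  -0.01707109  0.05502903] [-0.02 -0.01  0.05 -0.    0.03  0.    0.   -0.04 -0.05  0.02 -0.06  0.01
 -0.01  0.07]
[-1.8007444  -1.17390137]
[ 0.57672059 -0.01710244  0.055     ] [ 0.02 -0.01  0.05 -0.    0.03 -0.   -0.   -0.04 -0.05  0.03 -0.05  0.02
  0.01  0.09]
[-1.76852319 -1.14157832]
```

That is the home stop: the force rises past the running friction and the motion stops. The handle track fits a 55.0 mm circle, so the grip has not slipped. The stop, corrected for coupling wind-up, is at about θ=-4.0° world. Now I wind clockwise.

>>> play_rows([
  [[-0.008,-0.0002,0],0,0],
  [[-0.0174,-0.0019,0],0,0],
  [[-0.0307,-0.0074,0],0,0],
  [[-0.0421,-0.0161,0],0,0],
  [[-0.0508,-0.0275,0],0,0],
  [[-0.0563,-0.0408,0],0,0],
  [[-0.0582,-0.055,0],0,0],
  [[-0.0563,-0.0692,0],0,0],
  [[-0.0508,-0.0825,0],0,0],
  [[-0.0421,-0.0939,0],0,0],
  [[-0.0307,-0.1026,0],0,0],
  [[-0.0174,-0.1081,0],0,0],
])

```text
time: 9.27
eef_pos: [0.5241, -0.0332, 0.1239]
tool_rot: [3.138, 0.002, 1.57]
wrist_force: [3.5, -4.9, -0.7]
finger_gap: 0.0238
gripper_force: 30.0
```

>>> play_rows([
  [[0.0142,-0.0019,0],0,0],
  [[0.0285,0,0],0,0],
  [[0.0417,0.0055,0],0,0],
  [[0.0531,0.0142,0],0,0],
  [[0.0619,0.0256,0],0,0],
  [[0.0674,0.0389,0],0,0],
  [[0.0692,0.0531,0],0,0],
  [[0.0674,0.0674,0],0,0],
  [[0.0619,0.0806,0],0,0],
  [[0.0531,0.092,0],0,0],
  [[0.0417,0.1008,0],0,0],
  [[0.0285,0.1062,0],0,0],
])

```text
time: 10.27
eef_pos: [0.6298, -0.0017, 0.1237]
tool_rot: [-3.141, -0.003, 1.571]
wrist_force: [-4.4, 4.5, 5.3]
finger_gap: 0.0235
gripper_force: 30.0
```

>>> play_rows([
  [[-0.0142,0.0019,0],0,0],
  [[-0.0285,0,0],0,0],
  [[-0.0417,-0.0055,0],0,0],
  [[-0.0531,-0.0142,0],0,0],
  [[-0.0619,-0.0256,0],0,0],
  [[-0.0674,-0.0389,0],0,0],
  [[-0.0692,-0.0531,0],0,0],
  [[-0.0674,-0.0674,0],0,0],
  [[-0.0619,-0.0806,0],0,0],
  [[-0.0531,-0.092,0],0,0],
  [[-0.0417,-0.1008,0],0,0],
  [[-0.0285,-0.1062,0],0,0],
])

```text
time: 11.27
eef_pos: [0.5241, -0.0332, 0.1239]
tool_rot: [3.138, 0.002, 1.57]
wrist_force: [2.4, -4.6, -0.8]
finger_gap: 0.0234
gripper_force: 30.0
```

>>> play_rows([
  [[0.0142,-0.0019,0],0,0],
  [[0.0285,0,0],0,0],
  [[0.0417,0.0055,0],0,0],
  [[0.0531,0.0142,0],0,0],
  [[0.0619,0.0256,0],0,0],
  [[0.0674,0.0389,0],0,0],
  [[0.0692,0.0531,0],0,0],
  [[0.0674,0.0674,0],0,0],
  [[0.0619,0.0806,0],0,0],
  [[0.0531,0.092,0],0,0],
  [[0.0417,0.1008,0],0,0],
  [[0.0285,0.1062,0],0,0],
])

```text
time: 12.27
eef_pos: [0.6298, -0.0017, 0.1237]
tool_rot: [-3.141, -0.003, 1.571]
wrist_force: [-5.3, 4.3, 5.9]
finger_gap: 0.0235
gripper_force: 30.0
```

>>> play_rows([
  [[-0.0142,0.0019,0],0,0],
  [[-0.0285,0,0],0,0],
  [[-0.0417,-0.0055,0],0,0],
  [[-0.0531,-0.0142,0],0,0],
  [[-0.0619,-0.0256,0],0,0],
  [[-0.0674,-0.0389,0],0,0],
  [[-0.0692,-0.0531,0],0,0],
  [[-0.0674,-0.0674,0],0,0],
  [[-0.0619,-0.0806,0],0,0],
  [[-0.0531,-0.092,0],0,0],
  [[-0.0417,-0.1008,0],0,0],
  [[-0.0285,-0.1062,0],0,0],
])

```text
time: 13.27
eef_pos: [0.5241, -0.0332, 0.1239]
tool_rot: [3.138, 0.002, 1.57]
wrist_force: [1.2, -5.6, -0.0]
finger_gap: 0.0234
gripper_force: 30.0
```

>>> play_rows([
  [[0.0142,-0.0019,0],0,0],
  [[0.0285,0,0],0,0],
  [[0.0417,0.0055,0],0,0],
  [[0.0531,0.0142,0],0,0],
  [[0.0619,0.0256,0],0,0],
  [[0.0674,0.0389,0],0,0],
  [[0.0692,0.0531,0],0,0],
  [[0.0674,0.0674,0],0,0],
  [[0.0619,0.0806,0],0,0],
  [[0.0531,0.092,0],0,0],
  [[0.0417,0.1008,0],0,0],
  [[0.0285,0.1062,0],0,0],
])

```text
time: 14.27
eef_pos: [0.6298, -0.0017, 0.1237]
tool_rot: [-3.141, -0.003, 1.571]
wrist_force: [-4.1, 3.7, 5.7]
finger_gap: 0.0236
gripper_force: 30.0
```

>>> play_rows([
  [[-0.0047,0.001,0],0,0],
  [[-0.0094,0.0017,0],0,0],
  [[-0.0142,0.0019,0],0,0],
  [[-0.0165,0.0018,0],0,0],
  [[-0.018,0.0017,0],0,0],
  [[-0.018,0.0017,0],0,0],
  [[-0.018,0.0017,0],0,0],
])

```text
time: 14.85
eef_pos: [0.6316, -0.021, 0.1239]
tool_rot: [3.14, -0.0, 1.57]
wrist_force: [0.1, 3.5, 4.3]
finger_gap: 0.0233
gripper_force: 30.0
```

```bash
python3 s.py;python3 s.py
```

```text
[ 0.6316 -0.021   0.1239] [ 3.1403e+00 -3.0000e-04  1.5705e+00] [-0.51  3.16  4.4 ] [ 0.66  0.21 -0.01]
[ 0.6316 -0.021   0.1239] [ 3.1404e+00 -2.0000e-04  1.5705e+00] [0.58 4.62 5.07] [ 0.61  0.16 -0.06]
```

>>> play_rows([
  [[-0.0004,0,0],0,0],
  [[-0.0009,0,0],0,0],
  [[-0.0009,0,0],0,0],
  [[-0.0009,0,0],0,0],
])

```text
time: 15.28
eef_pos: [0.6315, -0.0223, 0.1239]
tool_rot: [3.141, 0.0, 1.57]
wrist_force: [1.2, 4.5, 5.0]
finger_gap: 0.0232
gripper_force: 30.0
```

```bash
for i in 1 2 3 4; do python3 s.py;done
```

```text
[ 0.6315 -0.0223  0.1239] [3.1407e+00 1.0000e-04 1.5704e+00] [1.15 3.33 4.76] [ 0.68  0.02 -0.  ]
[ 0.6314 -0.0223  0.1238] [3.1407e+00 1.0000e-04 1.5703e+00] [1.76 4.35 4.26] [0.74 0.11 0.  ]
[ 0.6314 -0.0223  0.1239] [3.1407e+00 1.0000e-04 1.5704e+00] [2.08 3.41 5.01] [ 0.65  0.08 -0.02]
[ 0.6315 -0.0223  0.1239] [3.1406e+00 1.0000e-04 1.5704e+00] [1.1  4.87 4.07] [0.72 0.03 0.04]
```

The handle sits at θ=-5.4° under about 4 N of load, so the shaft is within about 0.5° of three turns. I release it straight up.

>>> play_rows([
  [[0,0,0],0,0.35],
  [[0,0,0],0,0.45],
  [[0,0,0],0,0.5],
  [[0,0,0],0,0.5],
  [[0,0,0],0,0.5],
  [[0,0,-0.03],0,0.5],
  [[0,0,-0.065],0,0.5],
  [[0,0,-0.095],0,0.5],
  [[0,0,-0.1],0,0.5],
  [[0,0,-0.1],0,0.4],
  [[0.03,-0.015,-0.1],0,0.2],
])

```text
time: 16.4
eef_pos: [0.6184, 0.0037, 0.2233]
tool_rot: [3.139, 0.003, 1.567]
wrist_force: [0.6, 0.3, -0.5]
finger_gap: 0.034
gripper_force: 0.0
```

>>> play_rows([
  [[0.04,-0.02,0],0,0],
  [[0.075,-0.036,0],0,0],
  [[0.11,-0.053,0],0,0],
  [[0.145,-0.07,0],0,0],
  [[0.175,-0.084,0],0,0],
  [[0.2,-0.095,0],0,0],
  [[0.207,-0.0995,0],0,0],
  [[0.207,-0.0995,0],0,0],
  [[0.207,-0.0995,0],0,0],
])

```text
time: 17.15
eef_pos: [0.516, 0.2142, 0.2225]
tool_rot: [-3.14, 0.001, 1.572]
wrist_force: [1.1, 1.2, -0.1]
finger_gap: 0.0004
gripper_force: 0.0
```

```bash
python3 s.py
python3 - <<'E'
from h import *
a=read_camera("scene");b=read_camera("top")
i=cv2.resize(a[90:290,220:480],(780,600));cv2.imwrite("pics/d1.png",i[:,:,::-1])
j=cv2.resize(b[90:290,190:450],(780,600));cv2.imwrite("pics/d2.png",j[:,:,::-1])
E
```

```text
[0.5166 0.2137 0.2227] [-3.1405e+00  1.3000e-03  1.5703e+00] [-0.4  -1.06  0.45] [-0.06  0.04 -0.02]
```

View pics/d1.png

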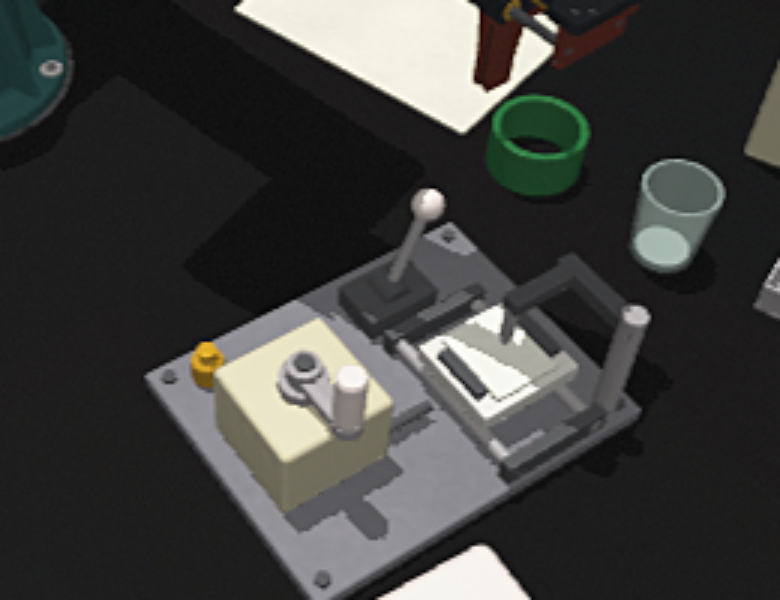

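The crank stays put, with its handle at (350,400) in the crop. The knob at (428,204) still leans outward, and the shut fingers are on its outer side, clear of the tape and beaker. I descend and push.

>>> play_rows([
  [[0,0,0.03],0,0],
  [[0,0,0.065],0,0],
  [[0,0,0.1],0,0],
  [[0,0,0.112],0,0],
  [[0,0,0.112],0,0],
  [[-0.012,0,0.112],0,0],
  [[-0.024,-0.001,0.112],0,0],
  [[-0.036,-0.002,0.112],0,0],
  [[-0.048,-0.003,0.112],0,0],
  [[-0.06,-0.004,0.112],0,0],
  [[-0.07,-0.005,0.112],0,0],
  [[-0.08,-0.006,0.112],0,0],
])

```text
time: 18.3
eef_pos: [0.5107, 0.1334, 0.1122]
tool_rot: [3.141, -0.0, 1.57]
wrist_force: [1.2, 1.5, -0.0]
finger_gap: 0.0004
gripper_force: 0.4
```

```bash
python3 s.py
python3 - <<'E'
from h import *
a=read_camera("scene")
i=cv2.resize(a[110:260,260:455],(780,600));cv2.imwrite("pics/e1.png",i[:,:,::-1])
E
```

```text
[0.5101 0.132  0.1119] [-3.1414e+00  1.2000e-03  1.5698e+00] [-0.16 -1.79 -0.67] [-0.1   0.08 -0.02]
```

View pics/e1.png

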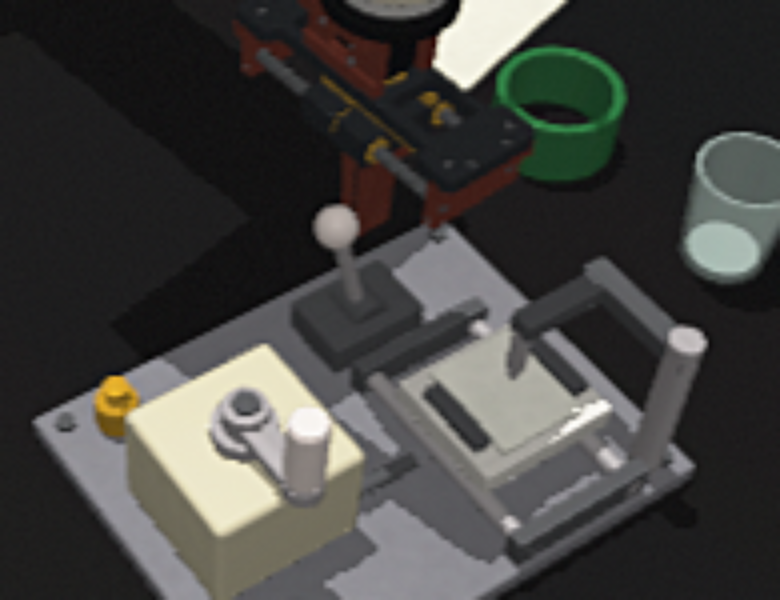

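The knob at (337,227) in the crop is past upright and in contact with the fingers. I continue towards the end stop.

>>> play_rows([
  [[-0.007,0,0],0,0],
  [[-0.014,-0.001,0],0,0],
  [[-0.019,-0.0015,0],0,0],
  [[-0.022,-0.0015,0],0,0],
  [[-0.022,-0.0015,0],0,0],
])

```text
time: 18.82
eef_pos: [0.5087, 0.1127, 0.1115]
tool_rot: [-3.141, -0.001, 1.57]
wrist_force: [-1.5, 1.0, -0.3]
finger_gap: 0.0007
gripper_force: 0.7
```

>>> play_rows([
  [[-0.0015,0,0],0,0],
  [[-0.003,0,0],0,0],
  [[-0.003,0,0],0,0],
])

```text
time: 19.07
eef_pos: [0.5088, 0.1121, 0.1115]
tool_rot: [-3.141, -0.004, 1.569]
wrist_force: [-0.3, 11.0, -1.2]
finger_gap: 0.0009
gripper_force: 5.5
```

The force jumped to 11 N at the expected end position. I back off and lift clear.

>>> play_rows([
  [[0.015,0,0],0,0],
  [[0.04,0,0],0,0],
  [[0.055,0,-0.01],0,0],
  [[0.06,0,-0.045],0,0],
  [[0.065,0,-0.08],0,0],
  [[0.1,-0.02,-0.11],0,0],
  [[0.135,-0.04,-0.11],0,0],
  [[0.16,-0.055,-0.11],0,0],
  [[0.16,-0.055,-0.11],0,0],
  [[0.16,-0.055,-0.11],0,0],
])

```text
time: 19.9
eef_pos: [0.4533, 0.2709, 0.2219]
tool_rot: [3.141, 0.001, 1.574]
wrist_force: [0.8, -0.4, 0.5]
finger_gap: 0.0004
gripper_force: 0.0
```

```bash
python3 s.py
python3 - <<'E'
from h import *
a=read_camera("scene");b=read_camera("top");p=np.load("p.npy")
for c in("scene","top"):
  print(c,[(n,[(x["at"],round(x["score"],2)) for x in landmark_of(n,c)[:2]]) for n in("lock_tip","handle")])
  print([proj(c,T(p,np.array([-.075,.05+.09*np.sin(.5-q),.038+.09*np.cos(.5-q)]))).round(1) for q in(.8,.9,1.0)], [proj(c,np.array([.5791+.055*np.cos(t),-.0165+.055*np.sin(t),.14])).round(1) for t in(-.2,-.07,.05)])
i=cv2.resize(a[110:260,260:455],(780,600));cv2.imwrite("pics/f1.png",i[:,:,::-1])
E
```

```text
[0.4539 0.2699 0.2216] [3.1411e+00 1.1000e-03 1.5727e+00] [-0.06  0.19  0.08] [-0.13  0.08 -0.06]
scene [('lock_tip', [([335.6, 172.0], 0.44)]), ('handle', [([335.7, 221.6], 0.57)])]
[array([342.5, 167.1]), array([339.6, 169.4]), array([336.7, 171.9])] [array([333.5, 223.3]), array([336.4, 221.9]), array([338.9, 220.4])]
top [('lock_tip', [([268.7, 199.4], 0.61)]), ('handle', [([329.0, 147.3], 0.79)])]
[array([267.1, 196.4]), array([271. , 197.2]), array([274.7, 198.1])] [array([328.1, 148. ]), array([325.1, 147.4]), array([322.2, 147.1])]
```

View pics/f1.png

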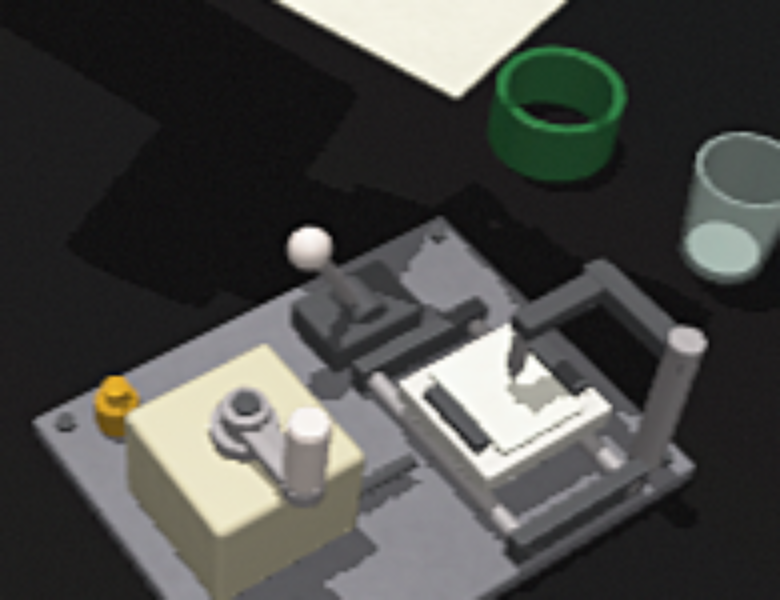

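The knob is at (337,172) in scene, which matches a lock angle of 1.0. The handle is at its three-turn angle and the loose things near the tester have not moved. I hand in.

```bash
python3 -c "
from rig import *
print(hand_in())"
```

```text
the job is handed in; nothing more can be done
None
```

The job is handed in: I wound the crank back to its home stop (about 13 N at the handle at most), then forward three turns to within about 0.5° by my estimate, and threw the lock lever fully over, touching none of the loose items.

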